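# Put the lemons away in the sliding-cover keeper

### The arm

A 6-joint arm with a two-finger parallel gripper is mounted at the origin on a cart in front of the work surface, level with it; the furniture and walls round the work are solid. World frame = base frame: x ahead of the robot, y to its left, z up, the work surface at z = 0. Lengths are in mm, angles in rad, forces in N, time in s.
With the tool pointing down it reaches from about 350 to 725 mm from the base axis. Payload 6 kg.
Tool frame: the origin (TCP) lies midway between the tips of the shut fingers; the grasp point (between the pads) lies 19 mm behind it; z points along the fingers, y is the direction in which the jaws open and shut (so a half turn about z gives the same grasp; the last joint's range is limited). The gripper opens to 85 mm and grips with 20 to 120 N. Pads are 22 mm wide; open, the fingers measure 114 mm over their backs; the gripper's body (76 mm by 85 mm) begins 54 mm behind the grasp point. The pads swing forward as they close: fully open they stand 13 mm farther back than shut.
Start: joints at [1.501, 0.04, 0.085, 0, -1.615, -0.334], TCP at [235.722, 551.733, 231.261] pointing down, gripper open.
Joint ranges: [-2.56, 2.56], [-1.29, 2.01], [-1.08, 1.49], [-3.29, 1.98], [-2.81, -0.18], [-2.99, 2.99]. Speed limits (rad/s): [2.57, 2.57, 3.01, 3.14, 3.14, 3.14].

### API

Orientations are given as a unit quaternion [w, x, y, z].
In Python, from workcell import readout, read_camera, job, models gives the robot as it stands. The module is installed in compiled form; this text tells all that it offers.
- The arm moves only by the tool arm_command, never from a script. Its arguments are lists of equal length, an entry for each row: "fingers": the gripper command: -1 is fully open, 1 is shut, values between are in proportion; "travel": the shift along the world's x, y, z in mm, a list of three; "turn": the turn about the world's z in rad. A call has 1 to 8 rows; each row is the pose to reach, as a shift and turn from the pose commanded when the call began; what a row does not reach only later rows make up. A row lasts 1/8 s, in which the tool goes at most 62.5 mm and 10.7 degrees, less where a joint would pass 70% of its speed; a pose out of reach is approached as far as the arm can. A call with a gripper value outside its range is refused whole. The fingers move at their own pace and stop on an object; "squeeze" is the grip in N (left out, the last holds). Time passes only in rows, so rows that repeat a pose let the fingers close. It gives the time, the measured TCP pose, the force and the opening at its end, in the units of the state.
- readout.read_state(): the state, without advancing time (a new reading comes with each control period).
- read_camera(name): name is "side" or "top"; returns a dict with "pixels" (480x640x3 uint8, red, green, blue), "depth" (480x640 float32, mm along the optical axis (not along the pixel's ray), 0 where there is no reading), "K" (3x3 intrinsics, pixels), "cam_to_world" (4x4, takes a point from camera to world coordinates). Camera axes: x right, y up, looking along -z (the intrinsics and any distortion apply to the point x, -y, -z); pixel columns grow to the right and rows downward; lengths in mm; the calibration is good to about 2 mm. A picture is of the moment at which its call begins.
- job.close_job(): hands the job in, once; it reports no verdict.
Trained networks look in a picture, given as the dict that the camera call returned (one of the last four; its "shot" number tells which), for a name from the list of things; names that differ only in an ending like _2 or _b are one class to them, and where a whole thing is asked for, a point or a joint stands for the part that bears it (a point fixed in the world has none). Each returns a list of dicts, best first, with "p" (0 to 1); they miss things now and then, are a little off and sometimes report something else, mostly with a low value. They report only what shows in the picture. A call takes as long as a camera call.
- models.recognise(picture, thing): "at" ([column, row] in pixels, amid what is visible of it).
- models.spot_point(picture, thing): "at" ([column, row] in pixels: a listed point, or the origin of a listed thing).
The state is a dict: "t": time; "joint_positions": joint angles; "qvel": joint speeds; "effort": joint torques, N m; "tool_pos": TCP position; "tool_rot": TCP orientation; "wrist_force": force on the tool from outside, world axes, zero at the start; "ft_torque": the same for the moment, N m; "finger_gap": finger opening in mm.
Only numpy, scipy, OpenCV 4.12 (cv2) and the standard library are available. Lean on these libraries where they do the work, as an engineer would, in place of code of your own. Each camera call takes 0.05 s, during which the arm holds its last target.

### The job

Put the lemons away: press down the release tab on the keeper's cover while sliding the cover along its rails until it is fully open and the tab springs up again, move the garlic bulb from the keeper into the bowl, and lay every lemon that is on the worktop in a dimple of the tray, one to a dimple. Then press the tab and slide the cover back fully shut, until the tab springs up and locks it. Leave the bowl upright and do not knock over or shove the mug.

Things in the scene. Friction and masses are not known exactly. Their poses are not given: they have to be found in the camera images.
- cover (a joint): The keeper's sliding cover, a clear plate 240 x 190 x 5 mm. Metres: 0 = shut, 0.185 = fully open; it slides level along the keeper's +y axis (friction 1 to 2 N). It is locked at 0 and at 0.185 (4 mm play) unless the tab is pressed; in between it slides freely. Fully open, its edge is 90 mm to +y of the box centre.
- tab (a joint): How far the release tab is pressed down, metres: 0 = up, 0.008 = fully down; a spring pushes it up (2 N at the top, 6 N at the bottom). With the cover at either end it is up and its two ears lock in notches of the rails; press at least 6.5 mm, then slide. Between the ends the rails keep it down; it springs up in the notch at the other end.
- tab_pad (a point): Middle of the top face of the tab's black pad; moves with cover and tab, axes as the keeper's. Pad 60 mm along keeper x, 50 along y, top 86 mm above the worktop when up. An upright fin stands across its middle: 44 mm along x, 12 thick along y, 29 high above the pad. Fingers can pinch the fin (closing along keeper y), tips on the pad to push it down.
- keeper: Fixed grey box 244 (x) by 194 (y) mm, 68 mm high, walls 10 mm; origin under its centre, on the worktop. Inside, 224 x 174 mm, a white tray with its top 12 mm above the worktop has four oblong dimples 36 mm wide in x, 58 long in y, 8 deep. Aluminium rails on both x sides, tops at 80 mm, 254 mm apart outside, run on to 287 mm from the centre at +y, where the open cover parks.
- dimple0 (a point): Centre of the keeper's dimple 0 (-x -y one), at the level of the tray top, 12 mm above the worktop; axes as the keeper's. The dimples are 94 mm apart along keeper x and 88 mm along keeper y. A lemon settled in a dimple has its centre about 21 mm above this point; it lies with its long axis along keeper y.
- dimple1 (a point): Centre of the keeper's dimple 1 (-x +y one), at the level of the tray top, 12 mm above the worktop; axes as the keeper's. The dimples are 94 mm apart along keeper x and 88 mm along keeper y. A lemon settled in a dimple has its centre about 21 mm above this point; it lies with its long axis along keeper y.
- dimple2 (a point): Centre of the keeper's dimple 2 (+x -y one), at the level of the tray top, 12 mm above the worktop; axes as the keeper's. The dimples are 94 mm apart along keeper x and 88 mm along keeper y. A lemon settled in a dimple has its centre about 21 mm above this point; it lies with its long axis along keeper y.
- dimple3 (a point): Centre of the keeper's dimple 3 (+x +y one), at the level of the tray top, 12 mm above the worktop; axes as the keeper's. The dimples are 94 mm apart along keeper x and 88 mm along keeper y. A lemon settled in a dimple has its centre about 21 mm above this point; it lies with its long axis along keeper y.
- lemon_a_mid (a point): Centre of a lemon (78 mm long along its x axis, 56 mm thick, 110 g), lying on its side on the worktop, centre 28 mm up. It rolls easily. Three or four lemons are present; None from the start = absent.
- lemon_a: The same lemon's body (origin on its surface, 28 mm from its centre).
- lemon_b_mid (a point): Centre of a lemon (78 mm long along its x axis, 56 mm thick, 110 g), lying on its side on the worktop, centre 28 mm up. It rolls easily. Three or four lemons are present; None from the start = absent.
- lemon_b: The same lemon's body (origin on its surface, 28 mm from its centre).
- lemon_c_mid (a point): Centre of a lemon (78 mm long along its x axis, 56 mm thick, 110 g), lying on its side on the worktop, centre 28 mm up. It rolls easily. Three or four lemons are present; None from the start = absent.
- lemon_c: The same lemon's body (origin on its surface, 28 mm from its centre).
- lemon_d_mid (a point): Centre of a lemon (78 mm long along its x axis, 56 mm thick, 110 g), lying on its side on the worktop, centre 28 mm up. It rolls easily. Three or four lemons are present; None from the start = absent.
- lemon_d: The same lemon's body (origin on its surface, 28 mm from its centre).
- garlic_mid (a point): Centre of a garlic bulb (60 x 57 mm, 58 mm high with its tip, 40 g), which stands at first on the tray inside the keeper, centre about 30 to 40 mm above the worktop.
- garlic: The same bulb's body, origin under its middle.
- bowl_in (a point): Middle of the inner floor of a loose round white bowl on the worktop (115 mm across the rim, 51 mm high, floor 8 mm up, about 105 mm wide inside at the rim and narrower below). Put the garlic in here.
- mug_plain: A white mug that stands behind the lemons (83 mm wide, 94 mm high), loose, to be left alone; origin at the centre of its foot.

How it is judged:
By the outcome, as a careful person would: the job done as asked, in the order asked, and still so for the second after the job is handed in, with the robot touching nothing.
Of lemon_a, lemon_b, lemon_c, lemon_d only 3 to 4 are there at a start; the rules pass over those that are not, and their reading is None.
At some moment in a run one of bowl may be knocked a few centimetres aside while the robot is not near it.
Once in a run the grip may slacken for a moment while it holds something.
It also fails if it takes over 210 s, if anything falls off the work surface, if the arm or the gripper's body presses on something with over 40 N, if the wrist force passes 120 N, or if a joint passes its speed limit or range.

## Working session

There is one attempt and no reset: what is moved stays moved. The work goes in short steps, Python scripts to look and compute and a tool call to move; the robot and the scene stay as the last step left them, time stands still between calls to the robot, and variables do not carry over. Pictures are saved under pics/ and viewed, and the job is handed in when it is done.

Besides the shell and the picture viewer there is one more tool, called in YAML: its name, and indented under it one key for each argument. arm_command: Moves the arm, as the interface text tells. Its arguments: {"type":"object","properties":{"fingers":{"type":"array"},"travel":{"type":"array"},"turn":{"type":"array"},"squeeze":{"type":"number"}},"required":["fingers","travel","turn"]}

```bash
mkdir -p pics; ls; cat > h.py <<'E'
import numpy as np, cv2, json
from workcell import readout, read_camera, job, models
def save(p,n): cv2.imwrite(f'pics/{n}.png',p['pixels'][:,:,::-1])
def w(p,u,v,d=None,z=None):
    K=np.array(p['K']);T=np.array(p['cam_to_world'])
    x=(u-K[0,2])/K[0,0];y=(v-K[1,2])/K[1,1]
    r=np.array([x,-y,-1.])
    if z is not None:
        R=T[:3,:3]@r; o=T[:3,3]; return o+R*(z-o[2])/R[2]
    if d is None: d=np.median([q for q in p['depth'][int(v)-2:int(v)+3,int(u)-2:int(u)+3].ravel() if q>0] or [0])
    return T[:3,:3]@(r*d)+T[:3,3]
def px(p,X):
    K=np.array(p['K']);T=np.linalg.inv(np.array(p['cam_to_world']))
    c=T[:3,:3]@np.array(X,float)+T[:3,3]
    return K[0,0]*c[0]/-c[2]+K[0,2], K[1,1]*-c[1]/-c[2]+K[1,2]
E
cat > a.py <<'E'
from h import *
s=readout.read_state(); print({k:np.round(v,3).tolist() if v is not None else v for k,v in s.items()})
for c in ['top','side']:
    p=read_camera(c); save(p,c+'0'); print(c,[k for k in p],p['K'],np.round(p['cam_to_world'],3))
    for t,z in [('keeper',0),('tab_pad',86),('dimple0',12),('dimple1',12),('dimple2',12),('dimple3',12),('lemon_a_mid',28),('garlic_mid',35),('bowl_in',8),('mug_plain',0)]:
        for q in models.spot_point(p,t)[:5]:
            print(t,round(q['p'],2),np.round(q['at'],1),np.round(w(p,*q['at'],z=z),1))
E
python3 a.py
```

```text
pics
{'t': 0.0, 'joint_positions': [1.501, 0.041, 0.084, -0.0, -1.615, -0.334], 'qvel': [-0.0, 0.001, -0.0, -0.001, -0.001, -0.001], 'effort': [-0.0, -36.82, 34.74, 6.932, -0.006, -0.0], 'tool_pos': [235.531, 551.482, 230.278], 'tool_rot': [0.001, 0.98, -0.201, -0.0], 'wrist_force': [0.485, 0.545, -0.107], 'ft_torque': [0.003, 0.027, 0.009], 'finger_gap': 85.585}
top ['pixels', 'depth', 'K', 'cam_to_world', 'shot'] [[616.77701117   0.         313.72968546]
 [  0.         616.77701117 241.37029962]
 [  0.           0.           1.        ]] [[-2.100000e-02  9.830000e-01 -1.800000e-01  3.861340e+02]
 [-1.000000e+00 -2.300000e-02 -6.000000e-03 -1.252350e+02]
 [-1.000000e-02  1.800000e-01  9.840000e-01  1.254587e+03]
 [ 0.000000e+00  0.000000e+00  0.000000e+00  1.000000e+00]]
keeper 0.97 [200.3 265.9] [570.5 116.6   0. ]
keeper 0.22 [460.7 302.8] [ 482.9 -412.8    0. ]
tab_pad 0.61 [192.3 259.3] [571.  115.6  86. ]
tab_pad 0.26 [371.8 248.2] [ 584.6 -229.5   86. ]
dimple0 0.67 [201.8 284.4] [530.8 110.8  12. ]
dimple1 0.67 [201.8 284.4] [530.8 110.8  12. ]
dimple2 0.67 [201.8 284.4] [530
[... 693 characters left out ...]
  0.00000e+00  1.00000e+00]]
keeper 0.57 [276.9 377.1] [570.7 120.    0. ]
tab_pad 0.55 [275.1 344.9] [568.9 116.6  86. ]
dimple0 0.79 [315.6 358. ] [522.1  69.7  12. ]
dimple0 0.59 [259.8 345.6] [620.6  82.3  12. ]
dimple1 0.79 [315.6 358. ] [522.1  69.7  12. ]
dimple1 0.59 [259.8 345.6] [620.6  82.3  12. ]
dimple2 0.79 [315.6 358. ] [522.1  69.7  12. ]
dimple2 0.59 [259.8 345.6] [620.6  82.3  12. ]
dimple3 0.79 [315.6 358. ] [522.1  69.7  12. ]
dimple3 0.59 [259.8 345.6] [620.6  82.3  12. ]
lemon_a_mid 0.63 [390.7 233.6] [ 485.7 -265.5   28. ]
garlic_mid 0.54 [304.3 365.4] [527.6 103.3  35. ]
bowl_in 0.96 [404.9 201.7] [ 489.2 -412.9    8. ]
mug_plain 0.85 [246.4 264.1] [744.6 -95.    0. ]
```

View pics/top0.png

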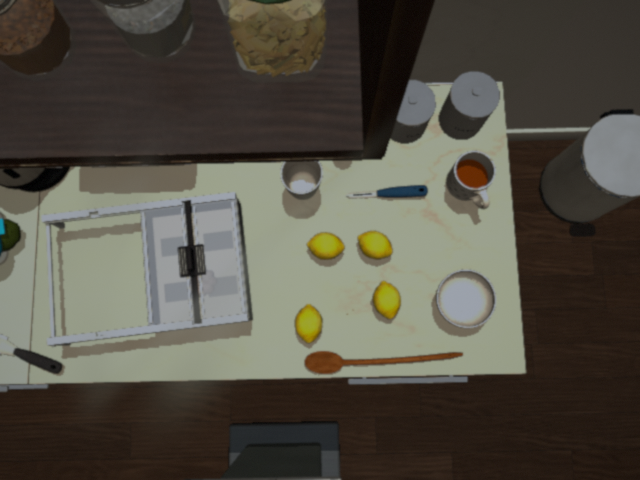

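View pics/side0.png

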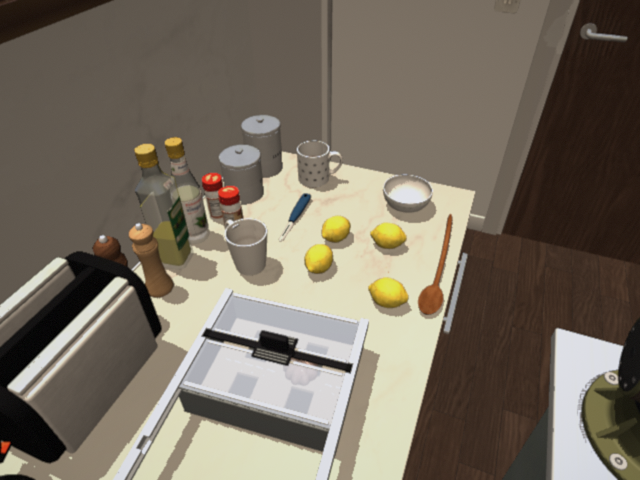

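Top: keeper at left, rails running left (+y), pad near (192,260), four lemons at (326,246), (375,244), (387,300), (309,324), bowl (465,300), mug (302,178). Now for precise poses.

```bash
cat > b.py <<'E'
from h import *
def cloud(p):
    K=np.array(p['K']);T=np.array(p['cam_to_world']);D=p['depth'].astype(float)
    v,u=np.mgrid[:480,:640]
    P=np.stack([(u-K[0,2])/K[0,0]*D,-(v-K[1,2])/K[1,1]*D,-D],-1)@T[:3,:3].T+T[:3,3]
    P[D<=0]=np.nan; return P
if __name__=='__main__':
    for c in ['top','side']:
        p=read_camera(c);P=cloud(p)
        x,y,z=P[...,0],P[...,1],P[...,2]
        m=(z>74)&(z<84)&(x>400)&(x<720)&(y>-20)&(y<450)
        pts=P[m]; print(c,'rail pts',len(pts),np.median(pts[:,2]))
        r=cv2.minAreaRect(pts[:,:2].astype(np.float32)); print(r)
        for lo,hi in [(84,92),(92,120)]:
            q=P[(z>lo)&(z<hi)&(x>480)&(x<650)&(y>20)&(y<200)]
            if len(q): print(lo,len(q),np.median(q,0),cv2.minAreaRect(q[:,:2].astype(np.float32)))
        m=(z>15)&(z<62)&(x>380)&(x<720)&(y<-20)&(y>-500)
        hsv=cv2.cvtColor(p['pixels'],cv2.COLOR_RGB2HSV)
        yl=((hsv[...,0]>20)&(hsv[...,0]<35)&(hsv[...,1]>150)&m).astype(np.uint8)
        n,L,st,ce=cv2.connectedComponentsWithStats(yl)
        for i in range(1,n):
            if st[i,4]<150: continue
            q=P[L==i]; r=cv2.minAreaRect(q[:,:2].astype(np.float32)); print('lemon',np.round(ce[i]),st[i,4],np.round(r[0]),np.round(r[1]),r[2],'zmax',np.percentile(q[:,2],98).round(1), np.round(q[q[:,2]>np.percentile(q[:,2],90)].mean(0)))
        v=(z>300)&(z<1200); 
        for a in range(300,1100,100): 
            k=v&(x>a)&(x<a+100)&(y>-600)&(y<500)
            if k.sum()>30: print('high',a,k.sum(),P[k].min(0).round(),P[k].max(0).round())
        k=(z>100)&(z<300)&(x<800)&(y>-600)&(y<500)
        n,L,st,ce=cv2.connectedComponentsWithStats(k.astype(np.uint8))
        for i in range(1,n):
            if st[i,4]>40: q=P[L==i]; print('tall',ce[i].round(),q.min(0).round(),q.max(0).round())
        cv2.imwrite(f'pics/{c}_h.png',cv2.applyColorMap(np.nan_to_num(np.clip(z*2,0,255)).astype(np.uint8),cv2.COLORMAP_JET))
        cv2.imwrite(f'pics/{c}_z.png',cv2.resize(p['pixels'][170:370,30:270] if c=='top' else p['pixels'][280:480,120:400],None,fx=2.8,fy=2.8,interpolation=cv2.INTER_CUBIC)[:,:,::-1])
E
python3 b.py
```

```text
top rail pts 7757 77.34621344114657
((559.968505859375, 213.8266143798828), (254.88906860351562, 383.0327453613281), 5.745498180389404)
84 556 [566.91720229 112.34989929  86.89880695] ((547.7621459960938, 105.08274841308594), (191.0606689453125, 77.72679138183594), 33.14020538330078)
92 203 [568.283118   115.57008084 114.19749549] ((565.836669921875, 117.96056365966797), (33.12999725341797, 52.62310791015625), 81.78221893310547)
lemon [375. 245.] 701 [ 600. -240.] [56. 60.] 10.96528434753418 zmax 57.3 [ 602. -239.   57.]
lemon [325. 246.] 693 [ 601. -142.] [55. 60.] 33.428680419921875 zmax 57.5 [ 601. -140.   57.]
lemon [386. 300.] 721 [ 489. -259.] [60. 58.] 49.566497802734375 zmax 58.4 [ 490. -259.   57.]
lemon [308. 323.] 722 [ 446. -104.] [58. 58.] 43.705528259277344 zmax 57.9 [ 447. -103.   57.]
high 500 10131 [ 595. -200.  592.] [600. 227. 914.]
high 600 46481 [ 600. -176.  615.] [700. 213. 905.]
high 700 10348 [ 700. -176.  624.] [778. 214. 758.]
high 900 739 [ 956. -580.  300.] [ 963. -328.  322.]
tall [  9. 172.] [740. 444. 101.] [757. 490. 137.]
tall [189. 259.] [547. 110. 
[... 432 characters left out ...]
25), 6.646579742431641)
lemon [336. 229.] 541 [ 597. -229.] [60. 41.] 25.695104598999023 zmax 54.1 [ 599. -237.   54.]
lemon [388. 236.] 620 [ 488. -249.] [72. 38.] 13.873628616333008 zmax 54.5 [ 490. -256.   54.]
lemon [318. 258.] 611 [ 597. -132.] [56. 46.] 39.391849517822266 zmax 54.7 [ 601. -137.   54.]
lemon [388. 293.] 827 [447. -95.] [73. 42.] 0.5269898772239685 zmax 54.7 [ 447. -101.   54.]
high 500 2466 [594. 222. 592.] [600. 309. 612.]
high 600 68 [600. 234. 592.] [602. 305. 609.]
high 900 25202 [ 956. -582.  300.] [964. 159. 472.]
tall [ 77. 358.] [776. 125. 100.] [800. 371. 181.]
tall [630. 364.] [ 78. -61. 100.] [103.  52. 176.]
tall [274. 338.] [546. 111. 100.] [591. 127. 116.]
```

arm_command:
  fingers: [0.3,0.3,0.3,0.3,0.3,0.3,0.3,0.3]
  travel:
    - [40,-52,-9]
    - [80,-104,-17]
    - [120,-156,-26]
    - [160,-208,-35]
    - [200,-260,-43]
    - [240,-311,-52]
    - [280,-363,-60]
    - [320,-415,-70]
  turn: [0.06,0.12,0.19,0.25,0.32,0.38,0.44,0.505]
  squeeze: 40

```text
t: 2.2
tool_pos: [539.5, 157.5, 165.6]
tool_rot: [-0.0, 0.999, 0.052, 0.001]
wrist_force: [1.1, 1.2, 0.0]
finger_gap: 29.8
```

arm_command:
  fingers: [0.3,0.3]
  travel:
    - [13.3,-17.4,0]
    - [13.3,-17.4,0]
  turn: [0,0]

```text
t: 2.45
tool_pos: [552.3, 140.3, 165.0]
tool_rot: [0.0, 0.999, 0.049, -0.0]
wrist_force: [-0.1, -0.1, 0.2]
finger_gap: 29.8
```

arm_command:
  fingers: [0.3,0.3,0.3]
  travel:
    - [16.5,-21,-30]
    - [16.5,-21,-30]
    - [16.5,-21,-30]
  turn: [0,0,0]

```text
t: 2.82
tool_pos: [568.1, 121.7, 136.3]
tool_rot: [0.0, 0.999, 0.051, 0.0]
wrist_force: [-0.1, 1.0, -0.1]
finger_gap: 30.1
```

```bash
python3 -c "
from h import *
s=readout.read_state();print(s['tool_pos'],s['joint_positions'])
for c in ['top','side']:
    p=read_camera(c)
    a=p['pixels'][200:320,130:250] if c=='top' else p['pixels'][260:420,180:380]
    cv2.imwrite(f'pics/{c}_1.png',cv2.resize(a,None,fx=4 if c=='top' else 3,fy=4 if c=='top' else 3)[:,:,::-1])
"
```

```text
[568.08900273 121.6575195  136.25826035] [ 5.56340876e-01 -1.16941714e-03 -1.30012495e-01  5.44150198e-04
 -1.44112622e+00  1.11635791e+00]
```

View pics/side_1.png

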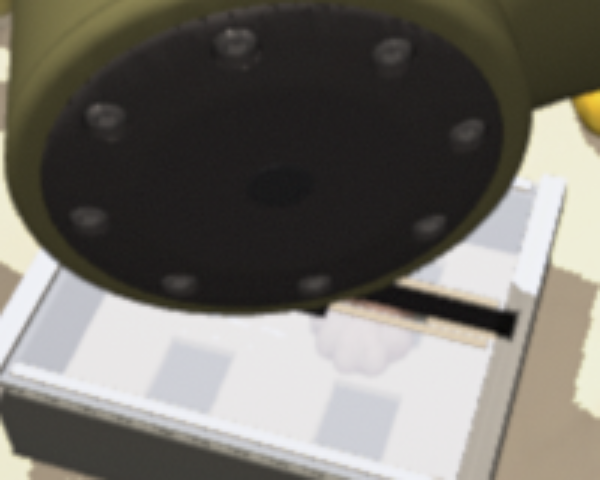

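View pics/top_1.png

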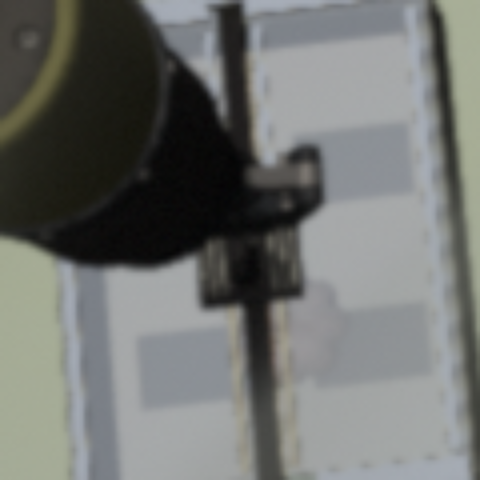

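arm_command:
  fingers: [0.3,0.3,0.3,0.3]
  travel:
    - [0.5,-1.5,-20]
    - [0.5,-1.5,-40]
    - [0.5,-1.5,-42]
    - [0.5,-1.5,-42]
  turn: [0,0,0,0]

```text
t: 3.42
tool_pos: [568.7, 119.2, 93.2]
tool_rot: [0.0, 0.999, 0.051, -0.0]
wrist_force: [-0.7, -0.0, -0.3]
finger_gap: 29.8
```

arm_command:
  fingers: [0.9,0.9,0.9,0.9]
  travel:
    - [0,0,0]
    - [0,0,0]
    - [0,0,0]
    - [0,0,0]
  turn: [0,0,0,0]
  squeeze: 25

```text
t: 3.92
tool_pos: [569.1, 119.4, 94.0]
tool_rot: [-0.0, 0.999, 0.051, 0.001]
wrist_force: [0.7, -0.2, 2.8]
finger_gap: 11.5
```

arm_command:
  fingers: [0.9,0.9,0.9,0.9]
  travel:
    - [0,0,-5]
    - [0,0,-9]
    - [0,0,-12]
    - [0,0,-12]
  turn: [0,0,0,0]

```text
t: 4.42
tool_pos: [569.4, 119.1, 85.9]
tool_rot: [0.0, 0.999, 0.051, 0.002]
wrist_force: [-10.9, -1.1, 22.0]
finger_gap: 11.5
```

arm_command:
  fingers: [0.9,0.9]
  travel:
    - [-1,10,1]
    - [-2,20,1]
  turn: [0,0]

```text
t: 4.68
tool_pos: [567.3, 138.9, 86.0]
tool_rot: [0.001, 0.999, 0.051, 0.001]
wrist_force: [-7.8, -2.5, 18.2]
finger_gap: 11.1
```

arm_command:
  fingers: [0.9,0.9,0.9,0.9,0.9,0.9,0.9,0.9]
  travel:
    - [-2,20,1]
    - [-4,40,2]
    - [-6,60,2]
    - [-8,80,2]
    - [-10,100,2]
    - [-12,120,2]
    - [-14,140,2]
    - [-15.5,155,2]
  turn: [0,0,0,0,0,0,0,0]

```text
t: 5.68
tool_pos: [551.5, 295.0, 86.1]
tool_rot: [0.0, 0.999, 0.051, 0.001]
wrist_force: [-2.3, -1.3, 9.5]
finger_gap: 11.5
```

arm_command:
  fingers: [0.9,0.9,0.9,0.9]
  travel:
    - [-0.4,4,1]
    - [-0.9,9,2]
    - [-1.3,13,3]
    - [-1.3,13,3]
  turn: [0,0,0,0]

```text
t: 6.18
tool_pos: [550.6, 303.1, 87.3]
tool_rot: [0.004, 0.999, 0.05, -0.0]
wrist_force: [2.6, -13.4, 4.8]
finger_gap: 11.3
```

arm_command:
  fingers: [0.9,0.9,0.9,0.9]
  travel:
    - [0,-3,3]
    - [0,-3,5]
    - [0,-3,7]
    - [0,-3,7]
  turn: [0,0,0,0]

```text
t: 6.68
tool_pos: [550.5, 302.9, 94.1]
tool_rot: [0.001, 0.999, 0.05, 0.0]
wrist_force: [4.1, -5.1, 2.8]
finger_gap: 11.4
```

arm_command:
  fingers: [0.3,0.3,0.3,0.3,0.3,0.3,0.3,0.3]
  travel:
    - [0,0,0]
    - [0,0,0]
    - [0,0,20]
    - [0,0,60]
    - [-40,0,100]
    - [-80,0,140]
    - [-120,0,180]
    - [-150,30,180]
  turn: [0,0,0,0,0,0,0,0]

```text
t: 7.68
tool_pos: [399.7, 334.4, 281.6]
tool_rot: [-0.004, 0.999, 0.05, 0.004]
wrist_force: [0.5, 0.0, -0.3]
finger_gap: 30.2
```

```bash
cat > c.py <<'E'
from h import *
from b import cloud
import sys
n=sys.argv[1]
for c in ['top','side']:
    p=read_camera(c); save(p,c+n); P=cloud(p); z=P[...,2]
    for t,zz in [('tab_pad',86),('garlic_mid',38),('bowl_in',8),('mug_plain',0)]:
        for q in models.spot_point(p,t)[:2]: print(c,t,round(q['p'],2),np.round(q['at'],1),np.round(w(p,*q['at'],z=zz),1))
    hsv=cv2.cvtColor(p['pixels'],cv2.COLOR_RGB2HSV)
    yl=((hsv[...,0]>18)&(hsv[...,0]<36)&(hsv[...,1]>130)&(z>8)&(z<75)&(P[...,0]>350)).astype(np.uint8)
    k,L,st,ce=cv2.connectedComponentsWithStats(yl)
    for i in range(1,k):
        if st[i,4]<120: continue
        m=(L==i); q=P[m]; r=cv2.fitEllipse(np.argwhere(m)[:,::-1].astype(np.float32)[cv2.convexHull(np.argwhere(m)[:,::-1].astype(np.int32),returnPoints=False)[:,0]])
        a=np.deg2rad(r[2]+90); u=np.array([np.cos(a),np.sin(a)])  # major axis
        W=lambda o:w(p,*(np.array(r[0])+o*u),z=30)
        d=W(10)-W(-10)
        top=q[q[:,2]>np.percentile(q[:,2],85)].mean(0)
        print(c,'lemon',np.round(r[0]),st[i,4],'axes',np.round(r[1],1),'ctr@28',np.round(w(p,*r[0],z=28)[:2]),'yaw',round(float(np.arctan(d[1]/d[0])),3),'top',np.round(top))
    g=(P[...,0]>450)&(P[...,0]<660)&(P[...,1]>20)&(P[...,1]<215)&(z>26)&(z<66)
    g&=(yl==0)
    k,L,st,ce=cv2.connectedComponentsWithStats(g.astype(np.uint8))
    for i in range(1,k):
        if st[i,4]>60:q=P[L==i]; print(c,'inbox',np.round(ce[i]),st[i,4],np.round(q.mean(0)),np.round(np.percentile(q,3,axis=0)),np.round(np.percentile(q,97,axis=0)))
E
python3 c.py 2
```

```text
top tab_pad 0.9 [ 95.2 269.6] [555.3 301.7  86. ]
top garlic_mid 0.63 [198.8 282.5] [531.7 111.9  38. ]
top bowl_in 0.57 [461.8 301.7] [ 484.4 -413.3    8. ]
top mug_plain 0.84 [305.4 178.8] [ 750.8 -103.1    0. ]
top lemon [375. 245.] 710 axes [25.7 35. ] ctr@28 [ 602. -241.] yaw 1.071 top [ 601. -239.   56.]
top lemon [325. 246.] 710 axes [25.5 35.3] ctr@28 [ 602. -141.] yaw 1.458 top [ 601. -141.   56.]
top lemon [386. 300.] 743 axes [25.8 36.9] ctr@28 [ 490. -259.] yaw 0.145 top [ 489. -259.   56.]
top lemon [308. 323.] 750 axes [26.  37.4] ctr@28 [ 447. -103.] yaw -0.017 top [ 447. -104.   56.]
top inbox [242. 242.] 117 [610.  25.  48.] [565.  20.  28.] [656.  29.  65.]
top inbox [151. 272.] 568 [554. 204.  47.] [458. 194.  27.] [652. 214.  65.]
top inbox [202. 282.] 602 [531. 103.  50.] [508.  81.  36.] [556. 129.  62.]
side tab_pad 0.87 [219.8 465.4] [554.5 303.3  86. ]
```

```bash
python3 -c "
import cv2
a=cv2.imread('pics/top2.png')[180:350,30:270];cv2.imwrite('pics/z2.png',cv2.resize(a,None,fx=3.3,fy=3.3,interpolation=2))"
```

```text
(no output)
```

View pics/z2.png

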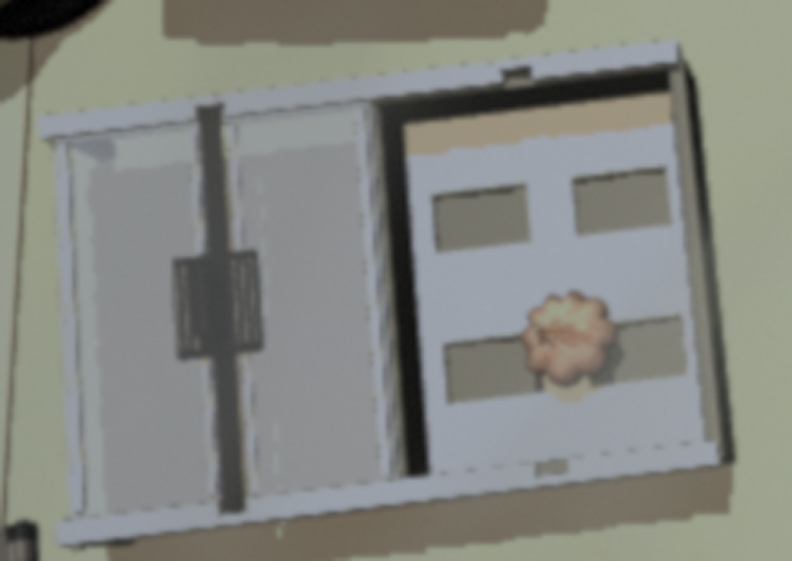

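View pics/side2.png

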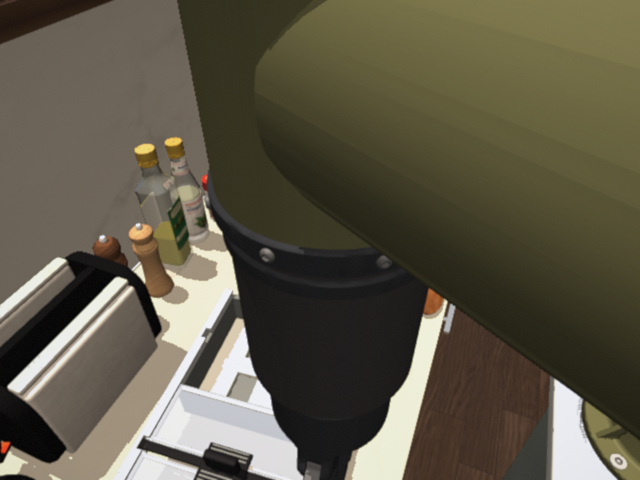

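arm_command:
  fingers: [-1,-1,-1,-1,-1,-1,-1,-1]
  travel:
    - [22,-40,-20]
    - [44,-80,-40]
    - [66,-120,-60]
    - [90,-160,-80]
    - [110,-195,-110]
    - [132,-229,-140]
    - [132,-229,-140]
    - [132,-229,-140]
  turn: [0,0,0,0,0,0,0,0]

```text
t: 9.18
tool_pos: [532.2, 105.0, 134.8]
tool_rot: [0.0, 0.999, 0.05, 0.0]
wrist_force: [-0.4, -0.2, 0.9]
finger_gap: 85.3
```

arm_command:
  fingers: [-1,-1,-1,-1,-1]
  travel:
    - [0,0,-40]
    - [0,0,-80]
    - [0,0,-105]
    - [0,0,-120]
    - [0,0,-120]
  turn: [0,0,0,0,0]

```text
t: 9.8
tool_pos: [531.7, 105.8, 14.5]
tool_rot: [0.0, 0.999, 0.051, -0.0]
wrist_force: [0.1, -0.3, 1.0]
finger_gap: 85.3
```

arm_command:
  fingers: [0.6,0.6,0.6,0.6,0.6]
  travel:
    - [0,0,0]
    - [0,0,0]
    - [0,0,0]
    - [0,0,0]
    - [0,0,0]
  turn: [0,0,0,0,0]
  squeeze: 25

```text
t: 10.42
tool_pos: [533.0, 105.9, 16.4]
tool_rot: [-0.0, 0.999, 0.051, 0.002]
wrist_force: [-0.5, 0.5, 6.2]
finger_gap: 55.0
```

arm_command:
  fingers: [0.6,0.6,0.6,0.6,0.6]
  travel:
    - [0,0,30]
    - [0,0,70]
    - [0,0,110]
    - [0,0,140]
    - [0,0,140]
  turn: [0,0,0,0,0]

```text
t: 11.05
tool_pos: [533.2, 105.7, 157.8]
tool_rot: [-0.001, 0.999, 0.051, 0.003]
wrist_force: [0.6, -0.1, -0.4]
finger_gap: 55.1
```

```bash
python3 c.py 3
```

```text
top tab_pad 0.66 [221.3 284.5] [521.1  59.5  86. ]
top garlic_mid 0.67 [187.6 272.4] [552.4 134.4  38. ]
top bowl_in 0.78 [463.7 303.9] [ 479.9 -416.8    8. ]
top mug_plain 0.96 [307.6 178.8] [ 750.7 -107.7    0. ]
top mug_plain 0.58 [199.6 265.9] [570.5 118.    0. ]
top lemon [375. 245.] 714 axes [25.7 35. ] ctr@28 [ 602. -241.] yaw 1.071 top [ 600. -240.   57.]
top lemon [325. 246.] 707 axes [25.5 35.3] ctr@28 [ 602. -141.] yaw 1.458 top [ 601. -141.   56.]
top lemon [386. 300.] 739 axes [25.8 36.8] ctr@28 [ 490. -259.] yaw 0.142 top [ 490. -260.   56.]
top lemon [308. 323.] 748 axes [25.9 37.4] ctr@28 [ 447. -103.] yaw -0.027 top [ 448. -104.   56.]
top inbox [241. 241.] 128 [611.  26.  51.] [563.  20.  28.] [657.  33.  66.]
top inbox [154. 306.] 208 [487. 198.  47.] [453. 194.  27.] [522. 201.  65.]
side tab_pad 0.88 [220.4 465.6] [553.7 303.3  86. ]
side mug_plain 0.97 [243.5 264.8] [749.2 -91.    0. ]
side inbox [256. 310.] 197 [647.  39.  45.] [633.  36.  28.] [659.  41.  64.]
```

```bash
cat > bowl.py <<'E'
from h import *
from b import cloud
for c in ['top','side']:
    p=read_camera(c);P=cloud(p);z=P[...,2]
    m=(z>44)&(z<60)&(P[...,0]>400)&(P[...,0]<580)&(P[...,1]<-330)&(P[...,1]>-520)
    q=P[m]
    if len(q)>20: print(c,len(q),cv2.minEnclosingCircle(q[:,:2].astype(np.float32)),np.percentile(q[:,2],95))
E
python3 bowl.py
```

```text
top 374 ((488.2158203125, -411.2123718261719), 58.255653381347656) 54.666104471394554
```

arm_command:
  fingers: [0.6,0.6,0.6,0.6,0.6,0.6,0.6,0.6]
  travel:
    - [-6,-50,3]
    - [-12,-100,5]
    - [-18,-150,5]
    - [-24,-200,5]
    - [-30,-250,5]
    - [-36,-300,5]
    - [-42,-350,5]
    - [-46,-400,5]
  turn: [0,0,0,0,0,0,0,0]

```text
t: 12.65
tool_pos: [485.5, -296.3, 159.6]
tool_rot: [0.0, 0.999, 0.051, 0.0]
wrist_force: [0.9, 0.3, 0.2]
finger_gap: 54.9
```

```bash
python3 bowl.py
```

```text
top 153 ((473.47613525390625, -415.09039306640625), 55.60215759277344) 55.04081279706588
side 254 ((487.26068115234375, -409.24737548828125), 59.296329498291016) 51.301367401436515
```

arm_command:
  fingers: [0.6,0.6,0.6,0.6,0.6,0.6,0.6]
  travel:
    - [1,-40,0]
    - [2,-80,0]
    - [2,-114,0]
    - [2,-114,0]
    - [2,-114,-40]
    - [2,-114,-80]
    - [2,-114,-80]
  turn: [0,0,0,0,0,0,0]

```text
t: 13.62
tool_pos: [486.3, -406.6, 75.6]
tool_rot: [-0.002, 0.999, 0.051, -0.003]
wrist_force: [0.7, 0.2, 0.6]
finger_gap: 54.8
```

```bash
python3 -c "
from h import *
for c in ['top','side']:
    p=read_camera(c); save(p,c+'4')
a=p['pixels'][150:260,340:480]; cv2.imwrite('pics/s4z.png',cv2.resize(a,None,fx=5,fy=5)[:,:,::-1])"; python3 bowl.py
```

```text
top 190 ((486.21270751953125, -410.56414794921875), 57.35639572143555) 54.69607474071047
side 247 ((488.2550354003906, -409.12890625), 59.0887565612793) 51.390831929786316
```

View pics/s4z.png

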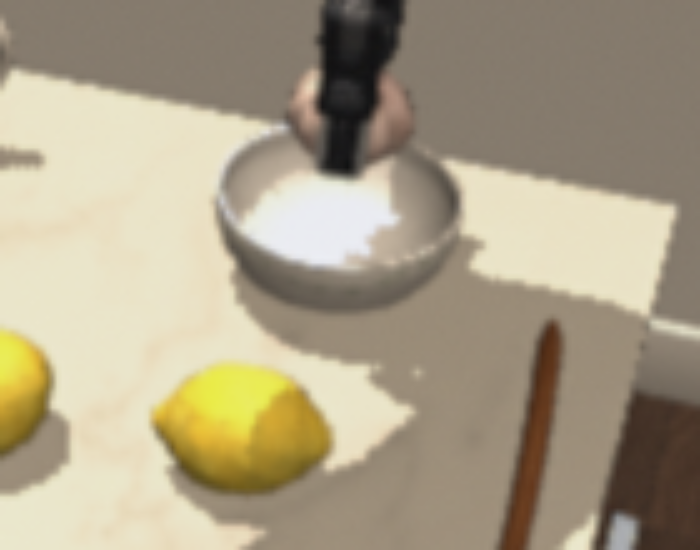

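arm_command:
  fingers: [0.6,0.6,0.6,0.6]
  travel:
    - [0.5,-0.5,-15]
    - [0.5,-0.5,-30]
    - [0.5,-0.5,-40]
    - [0.5,-0.5,-40]
  turn: [0,0,0,0]

```text
t: 14.32
tool_pos: [487.6, -408.8, 37.7]
tool_rot: [-0.001, 0.999, 0.05, -0.001]
wrist_force: [-0.3, 0.1, 0.2]
finger_gap: 55.2
```

arm_command:
  fingers: [0.6,0.6,0.6]
  travel:
    - [0,-1,-5]
    - [0,-1,-8]
    - [0,-1,-8]
  turn: [0,0,0]

```text
t: 14.7
tool_pos: [488.3, -410.1, 31.2]
tool_rot: [-0.0, 0.999, 0.051, -0.0]
wrist_force: [-0.6, -0.9, -1.5]
finger_gap: 54.9
```

arm_command:
  fingers: [-0.5,-0.55,-0.55,-0.55,-0.55,-0.55,-0.55]
  travel:
    - [0,0,0]
    - [0,0,0]
    - [0,0,0]
    - [0,0,15]
    - [0,0,50]
    - [0,0,100]
    - [0,0,120]
  turn: [0,0,0,0,0,0,0]

```text
t: 15.58
tool_pos: [489.5, -411.2, 156.9]
tool_rot: [0.002, 0.999, 0.051, 0.003]
wrist_force: [0.4, 0.4, 0.3]
finger_gap: 66.1
```

```bash
python3 -c "
from h import *
for c in ['top','side']:
    p=read_camera(c); save(p,c+'5')
a=p['pixels'][150:260,340:480]; cv2.imwrite('pics/s5z.png',cv2.resize(a,None,fx=5,fy=5)[:,:,::-1])"; python3 bowl.py
```

```text
top 384 ((486.2999267578125, -411.0515441894531), 57.92079162597656) 55.35287186749308
side 443 ((485.730712890625, -409.9490966796875), 60.15474319458008) 52.39658438343717
```

View pics/s5z.png

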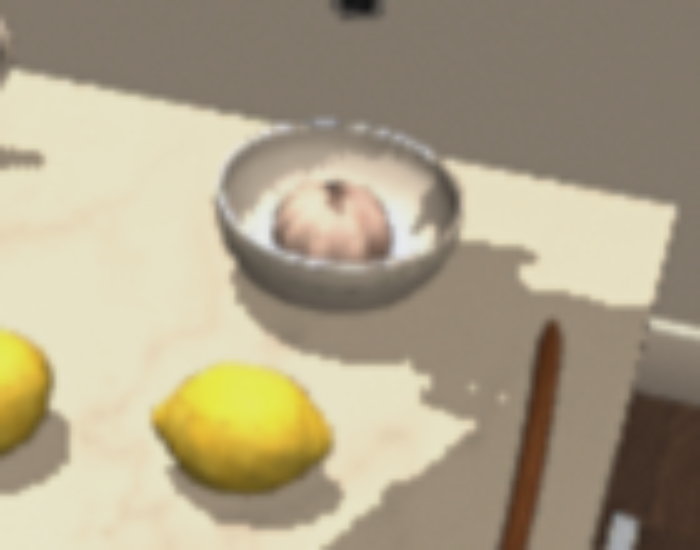

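```bash
python3 -c "
from h import *
p=read_camera('top')
for u,v in [(175.5,245.8),(218.2,240.6)]: print(w(p,u,v,z=12).round(1))
print({k:px(p,X) for k,X in dict(d0=(526.9,70.7,12),d1=(518.1,158.3,12),d2=(620.5,80.1,12),d3=(611.7,167.7,12)).items()})
a=p['pixels'][180:350,30:270]; cv2.imwrite('pics/z6.png',cv2.resize(a,None,fx=3.3,fy=3.3,interpolation=2)[:,:,::-1])
"
```

```text
[611.5 165.7  12. ]
[620.3  78.1  12. ]
{'d0': (np.float64(221.55574562768356), np.float64(285.8623318197647)), 'd1': (np.float64(178.27598639228833), np.float64(291.1672389406102)), 'd2': (np.float64(217.23434906119016), np.float64(240.51794977275352)), 'd3': (np.float64(174.53090685511026), np.float64(245.71322710283638))}
```

View pics/z6.png

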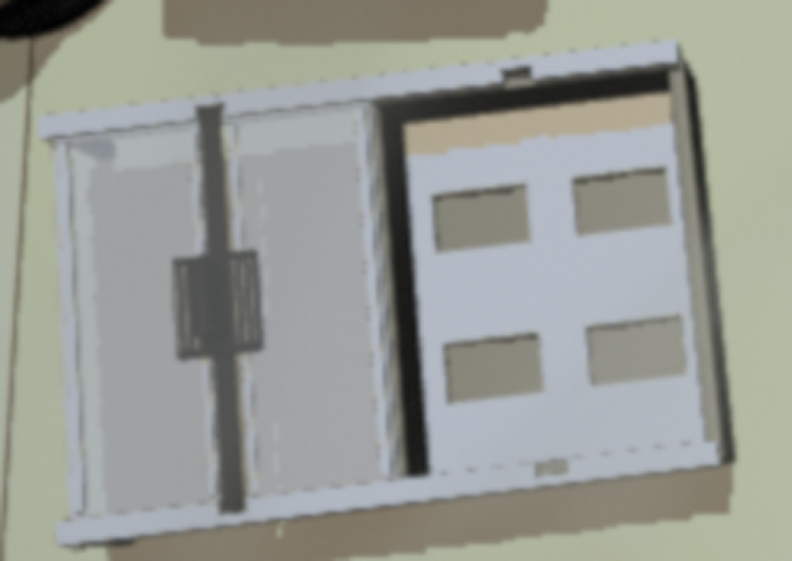

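arm_command:
  fingers: [-1,-1,-1,-1,-1]
  travel:
    - [0,40,0]
    - [0.5,90,0]
    - [0.5,140,-10]
    - [0.5,152.5,-40]
    - [0.5,152.5,-50]
  turn: [0.02,0.045,0.045,0.045,0.045]

```text
t: 16.45
tool_pos: [487.5, -256.3, 98.3]
tool_rot: [-0.001, 0.997, 0.074, -0.002]
wrist_force: [-0.2, 0.2, 0.4]
finger_gap: 85.0
```

arm_command:
  fingers: [-1,-1,-1,-1,-1]
  travel:
    - [2,-1.5,-40]
    - [2,-1.5,-75]
    - [2,-1.5,-94]
    - [2,-1.5,-94]
    - [2,-1.5,-94]
  turn: [0,0,0,0,0]

```text
t: 17.08
tool_pos: [491.8, -259.8, 9.0]
tool_rot: [0.001, 0.997, 0.073, 0.001]
wrist_force: [-0.0, 0.6, 1.0]
finger_gap: 85.5
```

arm_command:
  fingers: [-1,0.5,0.5,0.5,0.5,0.5]
  travel:
    - [-1,1,-4]
    - [-1,1,-4]
    - [-1,1,-4]
    - [-1,1,-4]
    - [-1,1,-4]
    - [-1,1,-4]
  turn: [0,0,0,0,0,0]
  squeeze: 35

```text
t: 17.82
tool_pos: [490.2, -258.3, 4.0]
tool_rot: [0.0, 0.997, 0.073, 0.0]
wrist_force: [-1.7, 1.1, 5.9]
finger_gap: 55.0
```

arm_command:
  fingers: [0.5,0.5,0.5,0.5]
  travel:
    - [0,0,30]
    - [0,0,80]
    - [0,0,130]
    - [0,0,140]
  turn: [0,0,0,0]

```text
t: 18.32
tool_pos: [491.3, -258.7, 147.1]
tool_rot: [0.001, 0.997, 0.073, 0.003]
wrist_force: [0.6, 0.2, -1.8]
finger_gap: 55.1
```

arm_command:
  fingers: [0.5,0.5,0.5,0.5,0.5,0.5,0.5,0.5]
  travel:
    - [0,45,0]
    - [0,90,0]
    - [10,140,0]
    - [25,190,0]
    - [45,240,0]
    - [65,290,0]
    - [85,340,0]
    - [105,385,0]
  turn: [-0.18,-0.36,-0.54,-0.72,-0.9,-1.08,-1.26,-1.44]

```text
t: 19.32
tool_pos: [594.7, 128.8, 141.4]
tool_rot: [0.001, 0.796, -0.605, -0.001]
wrist_force: [-0.1, -0.9, -1.2]
finger_gap: 55.1
```

```bash
cat > s.py <<'E'
from h import *
s=readout.read_state(); q=s['tool_rot']; print(s['t'],np.round(s['tool_pos'],1),'yaw',round(2*np.arctan2(q[2],q[1]),3),'gap',s['finger_gap'],np.round(s['wrist_force'],1),np.round(s['joint_positions'],2))
E
python3 s.py
```

```text
19.325 [594.7 128.8 141.4] yaw -1.299 gap 55.11161698931865 [-0.1 -0.9 -1.2] [ 0.54  0.07 -0.04 -0.   -1.46 -0.27]
```

arm_command:
  fingers: [0.5,0.5,0.5,0.5]
  travel:
    - [16,37,0]
    - [16,37,0]
    - [16,37,-40]
    - [16,37,-60]
  turn: [-0.16,-0.16,-0.16,-0.16]

```text
t: 19.82
tool_pos: [609.2, 162.9, 79.6]
tool_rot: [0.002, 0.747, -0.665, -0.001]
wrist_force: [-0.1, -1.0, -0.7]
finger_gap: 55.4
```

```bash
python3 s.py
```

```text
19.825 [609.2 162.9  79.6] yaw -1.454 gap 55.35501188428628 [-0.1 -1.  -0.7] [ 0.58  0.16 -0.06 -0.   -1.35 -0.46]
```

arm_command:
  fingers: [0.5,0.5,0.5,0.5,0.5,0.5]
  travel:
    - [2,3.5,0]
    - [2,3.5,-25]
    - [2,3.5,-45]
    - [2,3.5,-60]
    - [2,3.5,-66]
    - [2,3.5,-66]
  turn: [-0.016,-0.016,-0.016,-0.016,-0.016,-0.016]

```text
t: 20.58
tool_pos: [613.0, 167.3, 17.4]
tool_rot: [0.0, 0.742, -0.671, 0.0]
wrist_force: [-0.4, 0.1, -0.5]
finger_gap: 54.9
```

```bash
python3 s.py
```

```text
20.575 [613.  167.3  17.4] yaw -1.47 gap 54.92220241838402 [-0.4  0.1 -0.5] [ 0.58  0.21 -0.12  0.   -1.24 -0.48]
```

Lower 5 mm, open moderately, lift.

arm_command:
  fingers: [0.5,0.5,-0.55,-0.55,-0.55,-0.55,-0.55,-0.55]
  travel:
    - [-1,0,-5]
    - [-1,0,-6]
    - [-1,0,-6]
    - [-1,0,-6]
    - [-1,0,-6]
    - [-1,0,30]
    - [-1,0,80]
    - [-1,0,130]
  turn: [0,0,0,0,0,0,0,0]

```text
t: 21.58
tool_pos: [612.1, 167.3, 149.2]
tool_rot: [-0.0, 0.742, -0.67, 0.0]
wrist_force: [0.4, 0.1, -0.4]
finger_gap: 66.2
```

```bash
python3 s.py; python3 c.py 7 | grep -v inbox
```

```text
21.575 [612.1 167.3 149.2] yaw -1.47 gap 66.19236992893985 [ 0.4  0.1 -0.4] [ 0.58  0.14  0.04  0.   -1.47 -0.48]
top tab_pad 0.67 [374.9 246.2] [ 588.4 -235.6   86. ]
top tab_pad 0.57 [ 94.2 270.8] [553.  303.6  86. ]
top garlic_mid 0.85 [464.1 300.2] [ 484.9 -411.1   38. ]
top bowl_in 0.77 [461.6 303.8] [ 480.2 -412.6    8. ]
top bowl_in 0.74 [216.6 285.4] [528.5  81.4   8. ]
top mug_plain 0.66 [305.3 178.3] [ 751.9 -102.9    0. ]
top lemon [174. 244.] 635 axes [25.4 33.4] ctr@28 [613. 166.] yaw -1.465 top [611. 165.  61.]
top lemon [375. 245.] 712 axes [25.8 35.1] ctr@28 [ 601. -241.] yaw 1.057 top [ 601. -240.   56.]
top lemon [325. 246.] 706 axes [25.5 35.2] ctr@28 [ 602. -141.] yaw 1.452 top [ 601. -141.   56.]
top lemon [308. 323.] 750 axes [26.  37.4] ctr@28 [ 447. -103.] yaw -0.017 top [ 448. -104.   56.]
side tab_pad 0.66 [222.5 463.3] [552.7 299.9  86. ]
side garlic_mid 0.51 [277.9 376.2] [557.4 138.1  38. ]
side lemon [389. 294.] 620 axes [26.3 37.4] ctr@28 [ 444. -100.] yaw 0.155 top [439. -94.  51.]
side lemon [239. 382.] 988 axes [34. 41.] ctr@28 [613. 164.] yaw -1.468 top [610. 168.  58.]
```

View pics/side7.png

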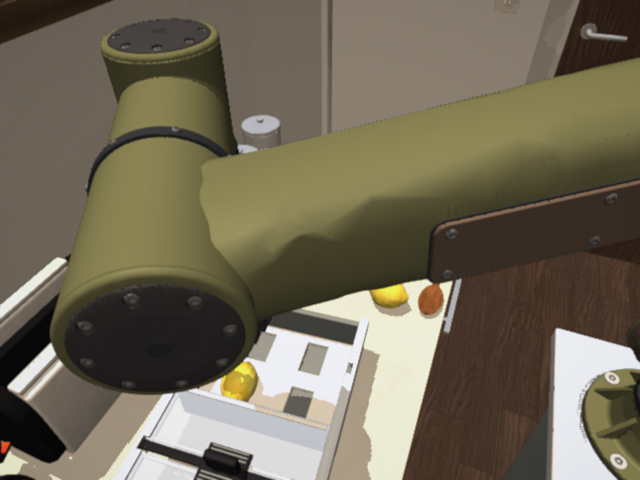

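arm_command:
  fingers: [-0.6,-0.7,-1,-1,-1,-1,-1,-1]
  travel:
    - [-2,-40,0]
    - [-4,-90,0]
    - [-6,-140,0]
    - [-8,-190,0]
    - [-9,-240,0]
    - [-10,-290,0]
    - [-10.5,-308,-30]
    - [-10.5,-308,-60]
  turn: [0,-0.05,-0.1,-0.15,-0.2,-0.217,-0.217,-0.217]

```text
t: 23.08
tool_pos: [601.0, -142.4, 86.2]
tool_rot: [-0.0, -0.664, 0.748, 0.0]
wrist_force: [0.5, 1.8, -0.4]
finger_gap: 85.3
```

```bash
python3 s.py
```

```text
23.075 [ 601.  -142.4   86.2] yaw 4.594 gap 85.31817831275877 [ 0.5  1.8 -0.4] [ 0.09  0.12 -0.1   0.   -1.36 -0.21]
```

arm_command:
  fingers: [-1,-1,-1,-1]
  travel:
    - [0.5,1.5,-40]
    - [0.5,1.5,-70]
    - [0.5,1.5,-82]
    - [0.5,1.5,-82]
  turn: [0,0,0,0]

```text
t: 23.58
tool_pos: [601.6, -139.3, 5.0]
tool_rot: [-0.001, -0.665, 0.747, 0.0]
wrist_force: [-0.3, -0.6, -0.6]
finger_gap: 85.4
```

arm_command:
  fingers: [0.5,0.5,0.5,0.5,0.5,0.5]
  travel:
    - [0,0,0]
    - [0,0,0]
    - [0,0,0]
    - [0,0,0]
    - [0,0,0]
    - [0,0,0]
  turn: [0,0,0,0,0,0]

```text
t: 24.32
tool_pos: [603.1, -139.2, 7.2]
tool_rot: [0.001, -0.665, 0.747, -0.001]
wrist_force: [0.0, 1.3, 7.0]
finger_gap: 54.7
```

arm_command:
  fingers: [0.5,0.5,0.5,0.5,0.5,0.5,0.5,0.5]
  travel:
    - [0,0,40]
    - [0,0,95]
    - [2,10,140]
    - [6,60,140]
    - [10,110,140]
    - [14,160,140]
    - [18,200,140]
    - [18,216,140]
  turn: [0,0,0,0.05,0.1,0.15,0.2,0.217]

```text
t: 25.32
tool_pos: [619.4, 78.9, 144.5]
tool_rot: [0.001, 0.743, -0.67, -0.001]
wrist_force: [-0.9, -0.5, -1.5]
finger_gap: 55.2
```

```bash
python3 s.py
```

```text
25.325 [619.4  78.9 144.5] yaw -1.467 gap 55.24286250985318 [-0.9 -0.5 -1.5] [ 0.45  0.11  0.   -0.   -1.46 -0.34]
```

arm_command:
  fingers: [0.5,0.5,0.5,0.5,0.5,0.5]
  travel:
    - [1,0,-40]
    - [1,0,-80]
    - [1,0,-110]
    - [1,0,-125]
    - [1,0,-130]
    - [1,0,-130]
  turn: [0,0,0,0,0,0]

```text
t: 26.08
tool_pos: [621.4, 76.8, 16.4]
tool_rot: [-0.0, 0.742, -0.671, 0.0]
wrist_force: [-0.1, 0.5, -0.0]
finger_gap: 54.7
```

```bash
python3 s.py
```

```text
26.075 [621.4  76.8  16.4] yaw -1.47 gap 54.72755981156655 [-0.1  0.5 -0. ] [ 0.44  0.19 -0.15  0.   -1.23 -0.34]
```

arm_command:
  fingers: [0.5,0.5,-0.55,-0.55,-0.55,-0.55,-0.55,-0.55]
  travel:
    - [-1,2,-3]
    - [-1,2,-4]
    - [-1,2,-4]
    - [-1,2,-4]
    - [-1,2,-4]
    - [-1,2,30]
    - [-1,2,80]
    - [-1,2,130]
  turn: [0,0,0,0,0,0,0,0]

```text
t: 27.08
tool_pos: [619.7, 78.7, 146.8]
tool_rot: [0.0, 0.742, -0.671, -0.0]
wrist_force: [1.0, 0.1, -0.1]
finger_gap: 66.1
```

```bash
python3 s.py; python3 c.py 8 | grep -v inbox
```

```text
27.075 [619.7  78.7 146.8] yaw -1.47 gap 66.07911995734136 [ 1.   0.1 -0.1] [ 0.45  0.11  0.01  0.   -1.47 -0.35]
top tab_pad 0.88 [ 93.2 269.6] [555.4 305.6  86. ]
top tab_pad 0.32 [180.5 290. ] [512.4 137.2  86. ]
top garlic_mid 0.66 [464.4 297. ] [ 491.2 -412.1   38. ]
top bowl_in 0.96 [461.1 301.5] [ 484.9 -411.9    8. ]
top bowl_in 0.37 [217.7 285.3] [528.7  79.2   8. ]
top mug_plain 0.64 [306.8 176.5] [ 755.7 -106.1    0. ]
top lemon [217. 239.] 510 axes [25.  35.8] ctr@28 [622.  78.] yaw -1.42 top [619.  75.  61.]
top lemon [173. 244.] 706 axes [24.9 36.4] ctr@28 [613. 168.] yaw -1.489 top [610. 166.  61.]
top lemon [375. 245.] 712 axes [25.7 35. ] ctr@28 [ 602. -241.] yaw 1.071 top [ 601. -240.   56.]
top lemon [308. 323.] 750 axes [26.  37.4] ctr@28 [ 447. -103.] yaw -0.017 top [ 448. -105.   56.]
side tab_pad 0.64 [223.  466.2] [550.3 302.7  86. ]
side garlic_mid 0.26 [242.7 393.3] [594.2 184.3  38. ]
side bowl_in 0.24 [237.9 387.1] [618.3 163.7   8. ]
side mug_plain 0.65 [244.7 261.7] [ 751.3 -100.     0. ]
side lemon [336. 230.] 403 axes [20.9 29.1] ctr@28 [ 598. -233.] yaw 0.859 top [ 596. -224.   48.]
side lemon [388. 293.] 849 axes [28.1 38.7] ctr@28 [ 446. -102.] yaw -0.016 top [ 447. -101.   53.]
side lemon [260. 337.] 985 axes [31.  40.5] ctr@28 [622.  76.] yaw -1.424 top [620.  80.  58.]
side lemon [239. 382.] 1045 axes [33.7 41.3] ctr@28 [613. 165.] yaw -1.479 top [611. 167.  58.]
```

arm_command:
  fingers: [-0.6,-0.7,-1,-1,-1,-1,-1,-1]
  travel:
    - [-2,-40,0]
    - [-4,-90,0]
    - [-6,-140,0]
    - [-9,-190,0]
    - [-12,-240,0]
    - [-15,-290,0]
    - [-18.5,-318,0]
    - [-18.5,-318,-40]
  turn: [-0.05,-0.15,-0.25,-0.35,-0.45,-0.55,-0.607,-0.607]

```text
t: 28.58
tool_pos: [602.6, -242.1, 108.1]
tool_rot: [0.002, -0.506, 0.862, -0.002]
wrist_force: [1.3, 0.7, -1.1]
finger_gap: 85.6
```

```bash
python3 s.py
```

```text
28.575 [ 602.6 -242.1  108.1] yaw 4.203 gap 85.58100892642561 [ 1.3  0.7 -1.1] [-0.07  0.18  0.02  0.   -1.4  -0.44]
```

arm_command:
  fingers: [-1,-1,-1,-1,-1]
  travel:
    - [-1,2,-40]
    - [-1,2,-80]
    - [-1,2,-99]
    - [-1,2,-104]
    - [-1,2,-104]
  turn: [0,0,0,0,0]

```text
t: 29.2
tool_pos: [601.2, -237.4, 2.7]
tool_rot: [0.0, -0.508, 0.862, -0.001]
wrist_force: [-0.2, 0.8, 0.8]
finger_gap: 85.8
```

```bash
python3 s.py
```

```text
29.2 [ 601.2 -237.4    2.7] yaw 4.207 gap 85.7949615568213 [-0.2  0.8  0.8] [-0.07  0.25 -0.11  0.   -1.21 -0.44]
```

arm_command:
  fingers: [-1,0.5,0.5,0.5,0.5,0.5,0.5]
  travel:
    - [0,-2,2]
    - [0,-2,2]
    - [0,-2,2]
    - [0,-2,2]
    - [0,-2,2]
    - [0,-2,2]
    - [0,-2,2]
  turn: [0,0,0,0,0,0,0]

```text
t: 30.08
tool_pos: [600.9, -239.3, 4.4]
tool_rot: [0.0, -0.508, 0.862, -0.001]
wrist_force: [-1.1, 0.9, 5.7]
finger_gap: 54.9
```

arm_command:
  fingers: [0.5,0.5,0.5,0.5,0.5,0.5,0.5,0.5]
  travel:
    - [0,0,40]
    - [0,0,95]
    - [-4,20,140]
    - [-14,70,140]
    - [-26,120,140]
    - [-38,170,140]
    - [-50,220,140]
    - [-62,270,140]
  turn: [0,0,0.05,0.15,0.28,0.4,0.5,0.605]

```text
t: 31.08
tool_pos: [537.4, 32.4, 142.5]
tool_rot: [0.0, 0.742, -0.67, -0.001]
wrist_force: [0.2, -0.1, -1.5]
finger_gap: 55.1
```

```bash
python3 s.py
```

```text
31.075 [537.4  32.4 142.5] yaw -1.469 gap 55.08315438760352 [ 0.2 -0.1 -1.5] [ 0.43 -0.12 -0.23 -0.   -1.46 -0.33]
```

arm_command:
  fingers: [0.5,0.5,0.5,0.5,0.5,0.5,0.5,0.5]
  travel:
    - [-10.5,37,0]
    - [-10.5,37,0]
    - [-10.5,37,-30]
    - [-10.5,37,-70]
    - [-10.5,37,-105]
    - [-10.5,37,-120]
    - [-10.5,37,-126]
    - [-10.5,37,-126]
  turn: [0,0,0,0,0,0,0,0]

```text
t: 32.08
tool_pos: [528.5, 67.8, 18.2]
tool_rot: [-0.0, 0.741, -0.671, 0.0]
wrist_force: [0.1, -0.1, -0.7]
finger_gap: 55.1
```

```bash
python3 s.py
```

```text
32.075 [528.5  67.8  18.2] yaw -1.472 gap 55.11619726844873 [ 0.1 -0.1 -0.7] [ 0.51 -0.06 -0.41  0.   -1.22 -0.41]
```

arm_command:
  fingers: [0.5,0.5,-0.55,-0.55,-0.55,-0.55,-0.55,-0.55]
  travel:
    - [-1.5,2,-5]
    - [-1.5,2,-6]
    - [-1.5,2,-6]
    - [-1.5,2,-6]
    - [-1.5,2,-6]
    - [-1.5,2,30]
    - [-1.5,2,80]
    - [-1.5,2,130]
  turn: [0,0,0,0,0,0,0,0]

```text
t: 33.08
tool_pos: [525.5, 69.5, 148.6]
tool_rot: [0.001, 0.741, -0.671, -0.0]
wrist_force: [1.1, 0.2, 0.8]
finger_gap: 66.1
```

```bash
python3 s.py; python3 c.py 9 | grep -v inbox
```

```text
33.075 [525.5  69.5 148.6] yaw -1.472 gap 66.05792766665031 [1.1 0.2 0.8] [ 0.51 -0.14 -0.24 -0.   -1.47 -0.41]
top garlic_mid 0.95 [459.3 279.4] [ 526.2 -404.3   38. ]
top garlic_mid 0.4 [308.5 323.5] [ 446.2 -104.3   38. ]
top bowl_in 0.57 [457.4 284.6] [ 519.2 -406.7    8. ]
top mug_plain 0.65 [309.1 176.5] [ 755.6 -111.     0. ]
top mug_plain 0.4 [458.7 281.3] [ 526.7 -411.5    0. ]
top lemon [219. 238.] 529 axes [25.1 30.3] ctr@28 [623.  73.] yaw 1.318 top [620.  76.  61.]
top lemon [225. 283.] 403 axes [23.  24.2] ctr@28 [530.  61.] yaw -1.052 top [527.  66.  61.]
top lemon [308. 323.] 751 axes [26.  37.4] ctr@28 [ 447. -103.] yaw -0.017 top [ 448. -104.   56.]
side tab_pad 0.94 [222.5 465.4] [551.4 302.1  86. ]
side tab_pad 0.48 [274.  378.2] [545.4 168.8  86. ]
side garlic_mid 0.44 [240.5 380.9] [607.6 167.   38. ]
side garlic_mid 0.43 [315.4 359.8] [514.3  89.   38. ]
side bowl_in 0.16 [259.7 335.3] [632.4  60.6   8. ]
side mug_plain 0.71 [243.5 263.3] [751.4 -94.9   0. ]
side lemon [394. 300.] 180 axes [13.8 28.8] ctr@28 [432. -89.] yaw 0.692 top [422. -90.  39.]
side lemon [260. 337.] 982 axes [30.9 40.6] ctr@28 [622.  76.] yaw -1.425 top [619.  80.  58.]
side lemon [313. 351.] 1031 axes [31.8 41.4] ctr@28 [527.  68.] yaw -1.369 top [526.  71.  58.]
side lemon [239. 382.] 1042 axes [33.9 40.7] ctr@28 [613. 164.] yaw -1.536 top [610. 167.  58.]
```

arm_command:
  fingers: [-0.6,-0.7,-1,-1,-1,-1,-1,-1]
  travel:
    - [-10,-22,0]
    - [-20,-44,0]
    - [-30,-66,0]
    - [-40,-88,0]
    - [-50,-110,0]
    - [-60,-132,0]
    - [-70,-154,0]
    - [-78.5,-172.5,0]
  turn: [0.18,0.36,0.54,0.72,0.9,1.08,1.27,1.455]

```text
t: 34.58
tool_pos: [447.3, -103.4, 146.9]
tool_rot: [0.0, 1.0, -0.005, -0.0]
wrist_force: [-0.4, -1.2, 0.7]
finger_gap: 85.3
```

arm_command:
  fingers: [-1,-1,-1]
  travel:
    - [0,0,-20]
    - [0,0,-40]
    - [0,0,-40]
  turn: [0,0,0]

```text
t: 34.95
tool_pos: [446.7, -102.8, 105.5]
tool_rot: [0.0, 1.0, -0.009, -0.002]
wrist_force: [-0.5, 0.5, 0.7]
finger_gap: 85.5
```

```bash
python3 s.py
```

```text
34.95 [ 446.7 -102.8  105.5] yaw -0.017 gap 85.5476481692669 [-0.5  0.5  0.7] [ 0.22 -0.33 -0.48 -0.   -1.43  1.34]
```

arm_command:
  fingers: [-1,-1,-1,-1,-1]
  travel:
    - [0,0,-40]
    - [0,0,-80]
    - [0,0,-97]
    - [0,0,-101]
    - [0,0,-101]
  turn: [0,0,0,0,0]

```text
t: 35.58
tool_pos: [448.9, -102.7, 7.9]
tool_rot: [0.0, 1.0, -0.008, 0.001]
wrist_force: [-0.4, -1.1, 0.4]
finger_gap: 85.1
```

arm_command:
  fingers: [0.5,0.5,0.5,0.5,0.5,0.5]
  travel:
    - [0,0,0]
    - [0,0,0]
    - [0,0,0]
    - [0,0,0]
    - [0,0,0]
    - [0,0,0]
  turn: [0,0,0,0,0,0]

```text
t: 36.33
tool_pos: [448.8, -102.6, 7.7]
tool_rot: [0.0, 1.0, -0.008, 0.001]
wrist_force: [-1.2, 1.1, 6.0]
finger_gap: 55.2
```

arm_command:
  fingers: [0.5,0.5,0.5,0.5]
  travel:
    - [0,0,40]
    - [0,0,95]
    - [0,0,140]
    - [0,0,140]
  turn: [0,0,0,0]

```text
t: 36.83
tool_pos: [449.6, -102.7, 150.3]
tool_rot: [-0.0, 1.0, -0.008, 0.003]
wrist_force: [0.0, -1.2, -2.4]
finger_gap: 54.7
```

```bash
python3 s.py
```

```text
36.825 [ 449.6 -102.7  150.3] yaw -0.017 gap 54.700836257574984 [ 0.  -1.2 -2.4] [ 0.22 -0.35 -0.41  0.   -1.5   1.34]
```

arm_command:
  fingers: [0.5,0.5,0.5,0.5,0.5,0.5,0.5,0.5]
  travel:
    - [8,32,0]
    - [17,65,0]
    - [25,97,0]
    - [34,130,0]
    - [42,162,0]
    - [51,195,0]
    - [60,228,0]
    - [68.5,260,0]
  turn: [-0.18,-0.36,-0.54,-0.72,-0.9,-1.08,-1.27,-1.453]

```text
t: 37.83
tool_pos: [515.8, 158.3, 144.5]
tool_rot: [0.001, 0.74, -0.673, -0.001]
wrist_force: [0.2, 0.7, -1.0]
finger_gap: 55.2
```

arm_command:
  fingers: [0.5,0.5,0.5]
  travel:
    - [0,0,-10]
    - [0,0,-30]
    - [0,0,-30]
  turn: [0,0,0]

```text
t: 38.2
tool_pos: [514.8, 156.0, 113.1]
tool_rot: [0.002, 0.742, -0.67, -0.001]
wrist_force: [0.6, -0.3, -0.9]
finger_gap: 55.0
```

```bash
python3 s.py
```

```text
38.2 [514.8 156.  113.1] yaw -1.47 gap 55.0303927748744 [ 0.6 -0.3 -0.9] [ 0.67 -0.1  -0.27 -0.   -1.41 -0.57]
```

arm_command:
  fingers: [0.5,0.5,0.5,0.5,0.5,0.5]
  travel:
    - [2,1.5,0]
    - [2,1.5,-35]
    - [2,1.5,-70]
    - [2,1.5,-88]
    - [2,1.5,-95]
    - [2,1.5,-95]
  turn: [0,0,0,0,0,0]

```text
t: 38.95
tool_pos: [518.9, 159.0, 22.2]
tool_rot: [-0.0, 0.742, -0.67, 0.0]
wrist_force: [0.7, 0.3, 0.2]
finger_gap: 55.1
```

```bash
python3 s.py
```

```text
38.95 [518.9 159.   22.2] yaw -1.47 gap 55.11928058252825 [0.7 0.3 0.2] [ 0.67 -0.04 -0.38  0.   -1.23 -0.57]
```

arm_command:
  fingers: [0.5,0.5,0.5,-0.55,-0.55,-0.55]
  travel:
    - [-1,-1,-5]
    - [-1,-1,-10]
    - [-1,-1,-10]
    - [-1,-1,-10]
    - [-1,-1,-10]
    - [-1,-1,-10]
  turn: [0,0,0,0,0,0]

```text
t: 39.7
tool_pos: [518.4, 158.3, 12.1]
tool_rot: [-0.001, 0.742, -0.67, 0.001]
wrist_force: [5.8, 0.9, -0.3]
finger_gap: 66.2
```

arm_command:
  fingers: [-0.55,-0.55,-0.55,-0.55,-0.55,-0.55]
  travel:
    - [0,0,40]
    - [0,0,90]
    - [0,0,140]
    - [-50,30,160]
    - [-100,60,180]
    - [-150,90,190]
  turn: [0,0,0,0,0,0]

```text
t: 40.45
tool_pos: [365.9, 248.3, 202.4]
tool_rot: [-0.0, 0.742, -0.671, -0.0]
wrist_force: [0.3, 1.4, -0.5]
finger_gap: 65.9
```

```bash
python3 s.py; python3 c.py 10 | grep -v inbox
```

```text
40.45 [365.9 248.3 202.4] yaw -1.471 gap 65.8613333617093 [ 0.3  1.4 -0.5] [ 1.06 -0.4  -0.35 -0.   -1.62 -0.96]
top tab_pad 0.75 [ 91.8 270.1] [554.4 308.2  86. ]
top tab_pad 0.24 [176.5 246.7] [596.2 146.4  86. ]
top garlic_mid 0.86 [459.  281.7] [ 521.6 -403.4   38. ]
top bowl_in 0.9 [455.9 285.4] [ 517.6 -403.5    8. ]
top bowl_in 0.56 [218.8 239.5] [623.3  77.5   8. ]
top mug_plain 0.72 [216.1 242. ] [619.7  84.4   0. ]
top lemon [217. 238.] 693 axes [25.1 35.4] ctr@28 [622.  78.] yaw -1.465 top [620.  77.  61.]
top lemon [173. 244.] 694 axes [24.9 36.2] ctr@28 [613. 168.] yaw -1.498 top [611. 165.  60.]
top lemon [220. 284.] 586 axes [22.6 34.6] ctr@28 [530.  71.] yaw -1.482 top [527.  70.  61.]
top lemon [175. 290.] 719 axes [25.3 37.7] ctr@28 [519. 161.] yaw -1.488 top [517. 157.  61.]
side tab_pad 0.79 [222.1 466.1] [551.4 303.   86. ]
side garlic_mid 0.25 [314.4 357.3] [517.5  85.2  38. ]
side mug_plain 0.65 [245.6 263. ] [747.7 -97.3   0. ]
side lemon [260. 337.] 983 axes [31.  40.6] ctr@28 [622.  76.] yaw -1.423 top [620.  80.  58.]
side lemon [313. 351.] 1021 axes [31.5 41.6] ctr@28 [527.  68.] yaw -1.392 top [526.  72.  58.]
side lemon [239. 382.] 1043 axes [33.9 40.7] ctr@28 [613. 164.] yaw -1.536 top [610. 167.  58.]
side lemon [296. 398.] 1082 axes [35.  41.6] ctr@28 [519. 156.] yaw -1.487 top [517. 159.  58.]
```

View pics/top10.png

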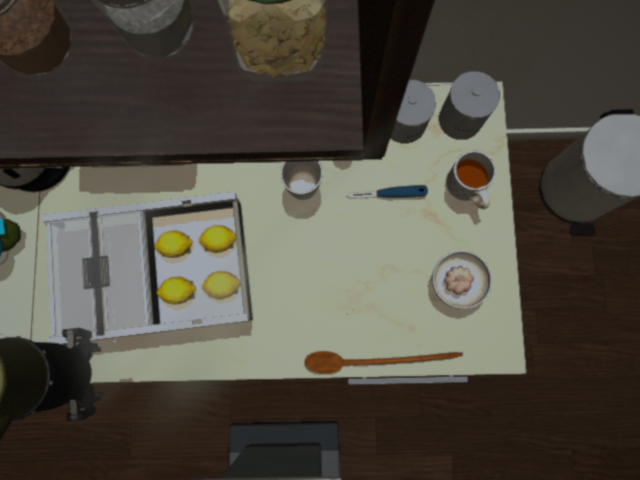

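arm_command:
  fingers: [0.3,0.3,0.3,0.3,0.3,0.3,0.3,0.3]
  travel:
    - [20,6,0]
    - [40,12,0]
    - [60,18,0]
    - [80,24,0]
    - [105,31,0]
    - [130,39,0]
    - [155,47,-10]
    - [184,54.5,-30]
  turn: [0.18,0.36,0.54,0.72,0.9,1.08,1.26,1.44]

```text
t: 41.95
tool_pos: [553.2, 302.0, 171.4]
tool_rot: [-0.0, 1.0, -0.013, 0.0]
wrist_force: [-0.5, 0.3, 0.4]
finger_gap: 30.0
```

```bash
python3 s.py
```

```text
41.95 [553.2 302.  171.4] yaw -0.025 gap 29.970536755943215 [-0.5  0.3  0.4] [ 0.82  0.12  0.06  0.   -1.51  0.73]
```

arm_command:
  fingers: [0.3,0.3,0.3,0.3]
  travel:
    - [-2.5,1,-20]
    - [-2.5,1,-45]
    - [-2.5,1,-45]
    - [-2.5,1,-45]
  turn: [0.127,0.127,0.127,0.127]

```text
t: 42.45
tool_pos: [549.6, 303.0, 127.4]
tool_rot: [0.0, 0.999, 0.048, 0.001]
wrist_force: [-0.7, -0.2, 0.5]
finger_gap: 29.6
```

```bash
python3 s.py
```

```text
42.45 [549.6 303.  127.4] yaw 0.096 gap 29.64292012240821 [-0.7 -0.2  0.5] [ 0.82  0.12 -0.02  0.   -1.43  0.84]
```

arm_command:
  fingers: [0.3,0.3,0.3,0.9,0.9,0.9]
  travel:
    - [1,0,-20]
    - [1,0,-33]
    - [1,0,-33]
    - [1,0,-33]
    - [1,0,-33]
    - [1,0,-33]
  turn: [0,0,0,0,0,0]
  squeeze: 25

```text
t: 43.2
tool_pos: [550.1, 302.9, 93.9]
tool_rot: [0.0, 0.999, 0.048, 0.0]
wrist_force: [0.3, -4.0, 1.4]
finger_gap: 11.1
```

```bash
python3 s.py
```

```text
43.2 [550.1 302.9  93.9] yaw 0.097 gap 11.051335894887231 [ 0.3 -4.   1.4] [ 0.82  0.14 -0.06  0.   -1.37  0.85]
```

arm_command:
  fingers: [0.9,0.9,0.9,0.9,0.9,0.9]
  travel:
    - [0,0,-5]
    - [0,0,-9]
    - [0,0,-12]
    - [0,0,-12]
    - [1,-10,-11]
    - [2,-20,-11]
  turn: [0,0,0,0,0,0]

```text
t: 43.95
tool_pos: [552.1, 285.0, 85.7]
tool_rot: [-0.002, 0.999, 0.049, 0.002]
wrist_force: [-7.8, -0.2, 12.7]
finger_gap: 11.4
```

```bash
python3 s.py
```

```text
43.95 [552.1 285.   85.7] yaw 0.099 gap 11.407516809472417 [-7.8 -0.2 12.7] [ 0.8   0.12 -0.09 -0.   -1.35  0.87]
```

arm_command:
  fingers: [0.9,0.9,0.9,0.9,0.9,0.9,0.9,0.9]
  travel:
    - [2,-20,1]
    - [4,-40,1]
    - [6,-60,1]
    - [8,-80,1]
    - [10,-100,1]
    - [12,-120,1]
    - [14,-140,1]
    - [15.3,-153,1]
  turn: [0,0,0,0,0,0,0,0]

```text
t: 44.95
tool_pos: [567.6, 130.7, 85.7]
tool_rot: [-0.001, 0.999, 0.049, 0.001]
wrist_force: [-6.1, 0.7, 9.6]
finger_gap: 11.2
```

arm_command:
  fingers: [0.9,0.9,0.9,0.9]
  travel:
    - [0.4,-4,1]
    - [0.9,-9,2]
    - [1.4,-14,3]
    - [1.4,-14,3]
  turn: [0,0,0,0]

```text
t: 45.45
tool_pos: [568.8, 118.4, 87.4]
tool_rot: [-0.002, 0.999, 0.049, 0.001]
wrist_force: [-4.0, 3.7, 4.8]
finger_gap: 11.3
```

```bash
python3 s.py
```

```text
45.45 [568.8 118.4  87.4] yaw 0.098 gap 11.33560829147397 [-4.   3.7  4.8] [ 0.55  0.02 -0.2  -0.   -1.35  1.12]
```

At the stop; let the tab rise, then test the lock with a small pull before releasing.

arm_command:
  fingers: [0.9,0.9,0.9,0.9]
  travel:
    - [0,0,3]
    - [0,1,5]
    - [0,1,7]
    - [0,1,7]
  turn: [0,0,0,0]

```text
t: 45.95
tool_pos: [568.8, 118.4, 93.5]
tool_rot: [-0.001, 0.999, 0.049, 0.0]
wrist_force: [-2.1, 5.6, 2.2]
finger_gap: 11.3
```

arm_command:
  fingers: [0.9,0.9,0.9]
  travel:
    - [-0.5,5,0]
    - [-0.8,8,0]
    - [-0.8,8,0]
  turn: [0,0,0]

```text
t: 46.32
tool_pos: [568.3, 122.8, 93.6]
tool_rot: [0.002, 0.999, 0.048, 0.0]
wrist_force: [2.7, -8.1, 1.9]
finger_gap: 11.2
```

arm_command:
  fingers: [0.9,0.9,0.9,0.3,0.3,0.3]
  travel:
    - [0.5,-6,0]
    - [0.8,-8.5,0]
    - [0.8,-8,0]
    - [0.8,-7,0]
    - [0.8,-6.5,0]
    - [0.8,-6.5,0]
  turn: [0,0,0,0,0,0]

```text
t: 47.08
tool_pos: [568.4, 118.6, 93.0]
tool_rot: [0.0, 0.999, 0.048, -0.0]
wrist_force: [-0.5, 0.4, -0.5]
finger_gap: 29.6
```

arm_command:
  fingers: [0.3,0.3,0.3,0.3,0.3,0.3,0.3,0.3]
  travel:
    - [0,0,30]
    - [0,0,70]
    - [-40,30,110]
    - [-80,70,130]
    - [-120,110,140]
    - [-150,150,140]
    - [-170,200,140]
    - [-180,250,140]
  turn: [0,0,0,0,0,0,0,0]

```text
t: 48.08
tool_pos: [387.5, 370.3, 234.1]
tool_rot: [-0.001, 0.999, 0.049, 0.0]
wrist_force: [1.2, -0.4, -0.2]
finger_gap: 29.7
```

```bash
python3 s.py; python3 c.py 11 | grep -v inbox; python3 - <<'E'
from h import *
from b import cloud
p=read_camera('top');P=cloud(p);z=P[...,2]
for lo,hi in [(83,92),(100,125)]:
    q=P[(z>lo)&(z<hi)&(P[...,0]>530)&(P[...,0]<610)&(P[...,1]>80)&(P[...,1]<160)]
    print(lo,len(q),np.median(q,0).round(1),np.percentile(q,98,axis=0).round(1))
E
```

```text
48.075 [387.5 370.3 234.1] yaw 0.098 gap 29.681785205251554 [ 1.2 -0.4 -0.2] [ 1.14 -0.13 -0.08  0.   -1.62  0.53]
top tab_pad 0.66 [190.4 258.8] [572.  119.2  86. ]
top garlic_mid 0.84 [461.2 279.2] [ 526.5 -408.1   38. ]
top bowl_in 0.57 [457.9 283.4] [ 521.6 -407.8    8. ]
top bowl_in 0.54 [187.  261.3] [579.4 142.4   8. ]
top mug_plain 0.58 [307.2 177.8] [ 752.9 -106.9    0. ]
83 574 [567.7 112.2  86.9] [598.9 142.6  91.2]
100 177 [568.5 116.  113.9] [589.7 123.8 120.2]
```

View pics/top11.png

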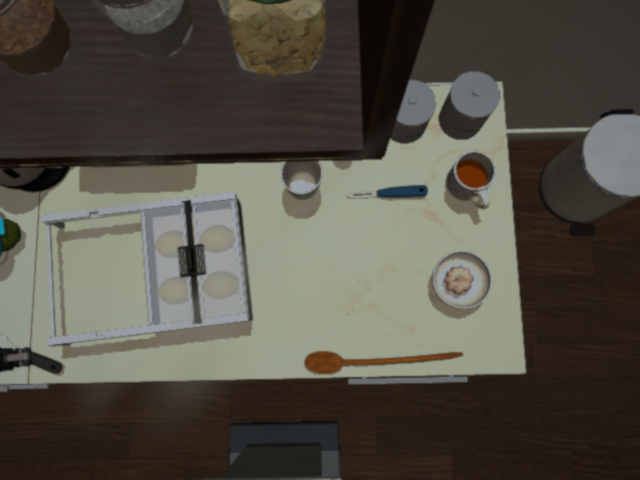

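The cover is shut with the pad at (191,260), the tab is up, and pad and fin heights match the start. The lemons sit under the cover at (172,243), (217,238), (176,290) and (220,284). The garlic is in the upright bowl at (460,281), and the mug at (302,178) has not moved.

```bash
python3 -c "
from workcell import job; print(job.close_job())"
```

```text
the job is handed in; nothing more can be done
None
```

The job is done and handed in at about 48 s. I opened the cover with the tab pressed and put the garlic bulb in the bowl. All four lemons went into the tray, one to a dimple, and I slid the cover back shut.

**Last checks:**
- **Cover and tab:** the shut cover gave only its 4 mm of play when I pulled it with about 8 N. The tab pad was back at its starting height of about 86–87 mm.
- **Lemons:** before closing, all four lay along the dimples with their tops at about 61 mm. After closing, all four show through the cover.
- **Garlic and bowl:** the bulb is in the upright bowl. The bowl had shifted about 35 mm by itself while the arm was at the keeper, after the garlic was already in.
- **Mug:** it still stands where it was.

**Disagreements:** the networks gave a few false reports, such as a second bowl at the keeper, which the pictures ruled out. The top and side cameras differed by about 2 mm. No check failed.

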